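Fit the vegetable cutter's cover plate over its studs and reset it

ROBOT

A 6-joint arm with a two-finger parallel gripper is mounted at the origin on the work surface. World frame = base frame: x ahead of the robot, y to its left, z up, the work surface at z = 0. Lengths are in m, angles in rad, forces in N, time in s.
With the tool pointing down it reaches from about 0.35 to 0.85 m from the base axis. Payload 8.1 kg.
Tool frame: the origin (TCP) lies at the very end of the fingers, on their centre line; the grasp point (between the pads) lies 19 mm behind it; z points along the fingers, y is the line along which they close (so a half turn about z gives the same grasp; the last joint's range is limited). The gripper opens to 93 mm and grips with 3 to 60 N. Pads are 15 mm wide; open, the fingers measure 128 mm over their backs; the gripper's body (75 mm by 188 mm) begins 65 mm behind the grasp point.
Start: joints at [1.101, 0.13, 1.488, -0, 1.523, -0.085], TCP at [0.225, 0.556, 0.219] pointing down, gripper open.
Joint ranges: [-2.96, 2.96], [-0.89, 2.26], [0.02, 2.5], [-1.34, 4.48], [0, 2.73], [-2.66, 2.66]. Speed limits (rad/s): [2.39, 2.39, 2.79, 3.14, 3.14, 3.14].

INTERFACE

Orientations are given as a rotation vector (axis times angle).
In Python, from plant import monitor, eyes, ticket gives the robot as it stands.
- The arm moves only by the tool arm_command, never from a script. Its argument "deltas" is a list that holds one entry, the list of rows, each a list of 6 numbers: the shift along the world's x, y, z in cm, then the turn, a rotation vector about the world's x, y, z in degrees. In form: [[[tx, ty, tz, rx, ry, rz], ...]]. A call has 1 to 12 rows; each row shifts and turns the commanded pose from where the row before left it; what a row does not reach is not made up. A row lasts 1/12 s, in which the tool goes at most 41.7 mm and 7.16 degrees, less where a joint would pass 70% of its speed; a pose out of reach is approached as far as the arm can. A call is refused whole if a number of a shift passes 4.17 or a number of a turn 7.16, either way. A call with a gripper value outside its range is refused whole. "gripper" is the opening, from -1 (shut) to 1 (fully open), set as the call begins (left out, the last holds). The fingers move at their own pace and stop on an object; "squeeze" is the grip in N (left out, the last holds). Time passes only in rows, so rows that do not move let the fingers close. It gives the time, the measured TCP pose, the force, the opening and the grip force at its end, in the units of the state.
- monitor.read_state(): the state, without advancing time (a new reading comes with each control period).
- eyes.read_camera(name): name is "scene" or "top"; returns the picture (480x640x3 uint8, blue, green, red); there is no depth.
- eyes.camera_model(name): a dict with "fx", "fy", "cx", "cy" (pixels), "rvec" (rotation vector, rad) and "tvec" (3), from world to camera coordinates, as OpenCV has them. Camera axes: x right, y down, z forward; pixel columns grow to the right and rows downward; lengths in m; the calibration is good to about 2 mm. A picture is of the moment at which its call begins. camera_model takes no time and is no camera call.
- ticket.close_job(): hands the job in; it is judged then, once.
The state is a dict: "t": time; "q": joint angles; "dq": joint speeds; "joint_torque": joint torques, N m; "tool_pos": TCP position; "orientation": TCP orientation; "force": force on the tool from outside, world axes, zero at the start; "wrist_torque": the same for the moment, N m; "opening": finger opening in m; "gripper_force": force on a finger pad.
Only numpy, scipy, OpenCV 4.12 (cv2) and the standard library are available. Lean on these libraries where they do the work, as an engineer would, in place of code of your own. Each camera call takes 0.05 s, during which the arm holds its last target. There are 200 camera calls.

TASK

Put the aluminium cover plate, now lying on the chopping board, back on the vegetable cutter's red stud frame: rest it on the four studs, slide it gently until its holes drop over them and it lies flat and fully home, and let go. Then press the green button all the way down and release it. Never push or press the plate against the machine with more than 20 N in any direction, and leave the other kitchen things standing where they are.

Things in the scene. Friction and masses are not known exactly. Their poses are not given: they have to be found in the camera images.
- cover: Aluminium cover plate 130 (its x) x 150 (y) x 6 mm, 0.36 to 0.59 kg, flat on the board. Origin: centre of underside, z up. On its middle a solid black grip block, 14 mm wide (y), 64 mm long (x), from 6 to 40 mm above the underside: grip it from above across the 14 mm. Four round through holes, 10.4 mm wide, at x +-45, y +-55 mm. Fits either way round (half a turn).
- machine: Low steel drive base of a vegetable cutter, 210 (x) x 260 (y) x 85 mm high, fixed to the table. Origin: centre of its underside, z up. On its deck a red rectangular frame, 104 (x) x 130 (y) mm, square to the machine, with four upright flat-topped aluminium studs, 8 mm across and 8 mm tall, at x +-45, y +-55 mm from the frame's middle.
- seat (a point): The red frame's home point, axes as the machine's: 40 mm to -y of the machine's middle and 107 mm up, the height of the unloaded frame's top face (stud tops 8 mm higher). The frame's middle is really clamped 3 to 30 mm from here towards +y (to the green button), differently every time and not measured: find it by feel or sight. In x it is exact; sideways it never gives.
- deck (a point): Point on the machine's deck straight below seat, 85 mm up. The red frame stands 14 mm clear over the deck on springs: it sinks 1 mm per 2 N, at most 10 mm; the plate's own weight sinks it about 2 mm. With the plate home its underside rests on the red frame, the studs through its holes and 2 mm proud of it.
- ready_top (a point): Centre of the top of the green push button, 28 mm across, on the machine's deck beside the frame, on its +y side.
- ready (a joint): Travel of the green button, m: 0 up, 0.006 fully down, at about 4 N; a spring returns it.
- board: Wooden chopping board, 400 (x) x 240 (y) x 20 mm, fixed; origin in the middle of its underside.
- spatula: Spatula lying on the board's far end, 200 mm long. Bystander.
- oil: Green oil bottle, 64 mm across, 220 mm tall; origin under its middle. Bystander.
- jar: Small amber jar with white cap, 50 mm across, 70 mm tall. Bystander.
- cup: Blue cup, 60 mm across, 80 mm tall. Bystander.
- bowl_a: Steel bowl, 160 mm across, 75 mm tall. Bystander.
- rolling_pin: Wooden rolling pin, 380 mm long, 52 mm thick. Bystander.
Mind the look-alikes: they are no part of the job. Several things have the shape of the cover; the one meant has the colours described above.

How it is judged:
On the way, in this order (a step that is already met when the one before it is completed fails the run):
1. the cover plate lies home over the studs, level, and is let go (z of cover in the frame of seat between -0.006 and 0.002 m and x of cover in the frame of seat between -0.005 and 0.005 m and y of cover in the frame of seat between 0 and 0.034 m and angle between cover's own z axis and vertical below 0.035 rad and angle between the y axis of cover and the y axis of seat, either way round below 0.07 rad and contact force between the fingers and cover below 0.1 N), for 0.2 s.
2. the green button is pressed down (value of joint ready above 0.0045 m).
At the end, for the whole second after the job is handed in: The cover plate lies over all four studs: its underside no more than 2 mm above and 6 mm below the seat point's height, within 5 mm of it in the machine's x and 0 to 34 mm from it in the machine's y, level to 0.035 rad and square to the machine to 0.07 rad, at rest; the green button is up again (z of cover in the frame of seat between -0.006 and 0.002 m and x of cover in the frame of seat between -0.005 and 0.005 m and y of cover in the frame of seat between 0 and 0.034 m and angle between cover's own z axis and vertical below 0.035 rad and angle between the y axis of cover and the y axis of seat, either way round below 0.07 rad and linear speed of cover below 0.01 m/s and value of joint ready below 0.0015 m); the robot touches nothing.
It fails at once if the cover plate is forced against the machine (over 20 N) (contact force between cover and machine above 20 N).
It fails at once if a bystander is moved by more than 4 cm (distance of any of spatula, oil, jar, cup, bowl_a, rolling_pin from where it was at the start of the episode above 0.04 m).
It also fails if it takes over 69 s, if anything falls off the work surface, if the arm or the gripper's body presses on something with over 40 N, if the wrist force passes 120 N, or if a joint passes its speed limit or range.

## Working session

There is one attempt and no reset: what is moved stays moved. The work goes in short steps, Python scripts to look and compute and a tool call to move; the robot and the scene stay as the last step left them, time stands still between calls to the robot, and variables do not carry over. Pictures are saved under pics/ and viewed, at most 10 in all, crops included, and the job is handed in when it is done.

Besides the shell and the picture viewer there is one more tool, called after "Call:" as name([rows], argument=value, ...), one row to a line, values as JSON. arm_command: Moves the arm, as the interface text tells. Its arguments: {"type":"object","properties":{"deltas":{"type":"array"},"gripper":{"type":"number"},"squeeze":{"type":"number"}},"required":["deltas"]}

```bash
mkdir -p pics; ls
cat > h.py <<'E'
import numpy as np, cv2
from plant import monitor, eyes, ticket
def cam(n):
    m=eyes.camera_model(n);K=np.array([[m['fx'],0,m['cx']],[0,m['fy'],m['cy']],[0,0,1.]])
    R=cv2.Rodrigues(np.array(m['rvec'],float))[0];t=np.array(m['tvec'],float);return K,R,t
def ray(n,uv,z):
    K,R,t=cam(n);uv=np.atleast_2d(np.array(uv,float));d=np.c_[uv,np.ones(len(uv))]@np.linalg.inv(K).T@R
    c=-R.T@t;return c+d*((z-c[2])/d[:,2])[:,None]
def proj(n,P):
    K,R,t=cam(n);p=(np.atleast_2d(P)@R.T+t)@K.T;return p[:,:2]/p[:,2:]
def tri(uvs):
    A=[];b=[]
    for n,uv in uvs.items():
        K,R,t=cam(n);d=R.T@np.linalg.inv(K)@np.array([*uv,1.]);d/=np.linalg.norm(d);M=np.eye(3)-np.outer(d,d);A.append(M);b.append(M@(-R.T@t))
    A=np.vstack(A);return np.linalg.lstsq(A,np.hstack(b),rcond=None)[0]
E
python3 - <<'E'
from h import *
for n in('scene','top'): cv2.imwrite(f'pics/{n}0.png',eyes.read_camera(n)); K,R,t=cam(n); print(n,K[0,0],-R.T@t,R[2])
s=monitor.read_state();print(s['t'],s['tool_pos'],s['orientation'],s['force'])
E
```

```text
pics
scene 562.6380715406436 [1.13333055 0.60468187 1.34175279] [-0.43002377 -0.40521398 -0.80677208]
top 511.14841444998814 [ 0.16921298 -0.00268919  1.67147109] [ 0.19509124  0.00266797 -0.98078147]
0.1 [0.22497049 0.55567352 0.21768735] [-6.00711763e-01 -3.08313447e+00  2.50696400e-03] [-0.61163391 -0.11382064 -0.08597873]
```

View pics/scene0.png

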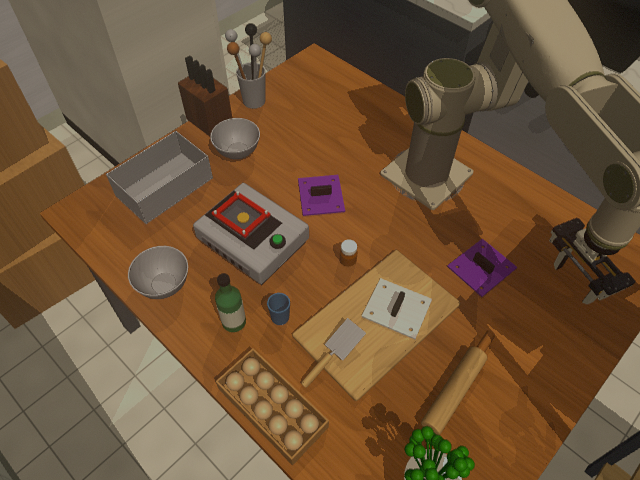

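View pics/top0.png

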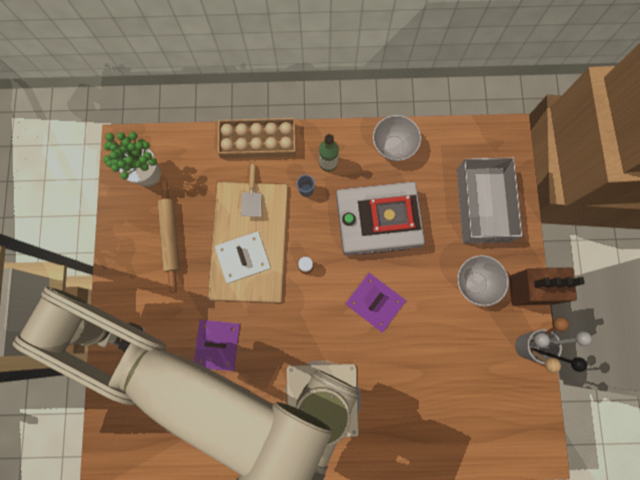

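The scene view shows the white cover on the board near (397,306) with its block at (398,303). The machine's red frame is near (241,214) and the button at (278,240). In the top view, the cover is near (242,257), the frame at (393,214) and the button at (349,218). The purple plates are decoys.

```bash
cat > seg.py <<'E'
from h import *
def big(m):
    c=cv2.findContours(m.astype(np.uint8),cv2.RETR_EXTERNAL,cv2.CHAIN_APPROX_NONE)[0];return max(c,key=cv2.contourArea)
def box(im,roi):
    return im[roi[1]:roi[3],roi[0]:roi[2]].astype(int)
E
python3 - <<'E'
from seg import *
R={'scene':dict(plate=(350,265,445,350),red=(205,180,280,245),btn=(262,225,295,255)),'top':dict(plate=(205,220,280,295),red=(355,185,425,245),btn=(338,208,360,230))}
c={}
for n in R:
    im=cv2.imread(f'pics/{n}0.png')
    for k,r in R[n].items():
        a=box(im,r);b,g,rr=a[...,0],a[...,1],a[...,2]
        m={'plate':(b>130)&(abs(rr-b)<40),'red':(rr>110)&(g<70)&(b<70),'btn':(g>rr+40)&(g>b+20)}[k]
        ct=big(m).reshape(-1,2)+[r[0],r[1]]
        (cx,cy),sz,ang=cv2.minAreaRect(ct.astype(np.float32))
        ap=cv2.approxPolyDP(ct.astype(np.int32),5,True).reshape(-1,2)
        M=cv2.moments(ct.astype(np.int32));c[n,k]=(M['m10']/M['m00'],M['m01']/M['m00'])
        print(n,k,np.round(c[n,k],1),m.sum(),ap.tolist())
        z={'plate':.026,'red':.107,'btn':.1}[k]
        print(np.round(ray(n,ap if len(ap)<7 else [c[n,k]],z),4).tolist())
        if k=='plate':
            d=(a.max(2)<60).astype(np.uint8)
            hull=np.zeros(d.shape,np.uint8);cv2.fillPoly(hull,[cv2.convexHull((ct-[r[0],r[1]]).astype(np.int32))],1)
            ys,xs=np.nonzero(d&hull);print('block',xs.mean()+r[0],ys.mean()+r[1],len(xs)); c[n,'blk']=(xs.mean()+r[0],ys.mean()+r[1])
for k in('plate','red','btn','blk'): print(k,tri({n:c[n,k] for n in R}))
# crops
o=[]
for n,r in(('top',(330,170,430,260)),('scene',(190,170,290,260)),('scene',(345,260,445,350)),('top',(195,210,295,300))):
    im=cv2.imread(f'pics/{n}0.png');o.append(cv2.resize(im[r[1]:r[3],r[0]:r[2]],(400,300),interpolation=cv2.INTER_CUBIC))
cv2.imwrite('pics/crop.png',np.vstack([np.hstack(o[:2]),np.hstack(o[2:])]))
E
```

```text
scene plate [397.1 307.6] 2035 [[380, 279], [362, 315], [415, 337], [430, 299]]
[[0.4222, 0.1613, 0.026], [0.5403, 0.1992, 0.026], [0.4936, 0.3391, 0.026], [0.3771, 0.2987, 0.026]]
block 397.35074626865674 303.9925373134328 134
scene red [240.7 213.7] 596 [[235, 193], [212, 213], [245, 236], [270, 214]]
[[0.5336, -0.3004, 0.107], [0.627, -0.291, 0.107], [0.6161, -0.1647, 0.107], [0.5164, -0.1716, 0.107]]
scene btn [277.1 238.7] 69 [[273, 236], [281, 241]]
[[0.5599, -0.114, 0.1], [0.5564, -0.0861, 0.1]]
top plate [242.  256.8] 1710 [[257, 231], [215, 246], [226, 282], [269, 268]]
[[0.5413, 0.2005, 0.026], [0.4944, 0.3385, 0.026], [0.3747, 0.3011, 0.026], [0.417, 0.1616, 0.026]]
block 244.0 264.0 1
top red [391.7 214.1] 568 [[410, 196], [369, 200], [373, 230], [414, 227]]
[[0.6242, -0.2956, 0.107], [0.6145, -0.165, 0.107], [0.5168, -0.1732, 0.107], [0.5231, -0.3021, 0.107]]
top btn [348.5 217.8] 58 [[347, 214], [349, 222]]
[[0.5724, -0.0941, 0.1], [0.5462, -0.0995, 0.1]]
plate [0.45695073 0.25041337 0.02168777]
red [ 0.56902182 -0.23594967  0.0994014 ]
btn [ 0.55927113 -0.09825269  0.10174935]
blk [0.43739244 0.2428362  0.00574694]
```

View pics/crop.png

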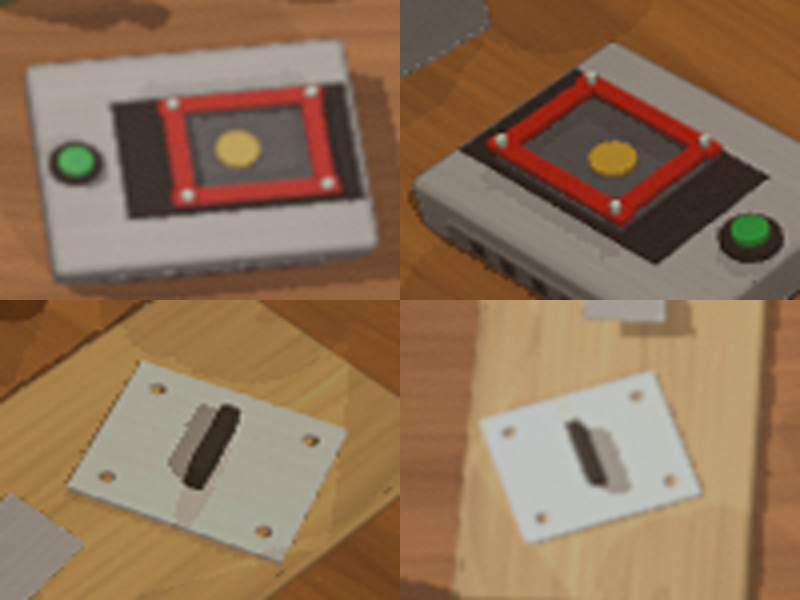

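Crop: the four studs and four holes are clear in both views. I'll cast rays through them.

Run:
```python
from h import *
S={'top':np.array([(172,103),(311,90),(327,183),(187,195)])/[4,10/3]+[330,170],'scene':np.array([(191,77),(102,140),(216,207),(306,141)])/[4,10/3]+[190,170]}
H={'top':np.array([(108,131),(236,96),(270,180),(140,217)])/[4,10/3]+[195,210],'scene':np.array([(158,88),(310,140),(264,231),(106,176)])/[4,10/3]+[345,260]}
Bt={'top':np.array([(75,161)])/[4,10/3]+[330,170],'scene':np.array([(349,231)])/[4,10/3]+[190,170]}
BL={'top':np.array([(572,420),(605,486)])/[4,10/3]+[195-100,210-90],'scene':np.array([(192,488),(236,406)])/[4,10/3]+[345,260-90]}
def fit(nm,D,z):
    for n in D:
        P=ray(n,D[n],z);c=P[:,:2].mean(0);P=P[np.argsort(-np.arctan2(*(P[:,:2]-c).T[::-1]))][:,:2]
        d=P[:,None]-P[None];L=np.linalg.norm(d,axis=2)
        # long (110) edges direction
        ang=[];
        for i in range(4):
            for j in range(4):
                e=P[j]-P[i]
                if i!=j and L[i,j]<130: ang.append((L[i,j],np.degrees(np.arctan2(e[1],e[0]))%180,))
        print(nm,n,c.round(4),[(round(l,4),round(a,1)) for l,a in ang[::1] if 1])
    print('tri',tri({n:D[n].mean(0) for n in D}))
fit('studs',S,.115);fit('holes',H,.026)
for n in Bt: print('btn',ray(n,Bt[n],.1))
print(tri({n:Bt[n][0] for n in Bt}))
for n in BL: print('blk',ray(n,BL[n],.06))
# machine deck corners
M={'top':np.array([(28,65),(341,40),(376,243),(55,280)])/[4,10/3]+[330,170]}
print(ray('top',M['top'],.085))
```

```text
studs top [ 0.5689 -0.2354] [(np.float64(0.0898), np.float64(4.9)), (np.float64(0.1427), np.float64(134.1)), (np.float64(0.11), np.float64(94.5)), (np.float64(0.0898), np.float64(4.9)), (np.float64(0.1106), np.float64(95.1)), (np.float64(0.1424), np.float64(55.5)), (np.float64(0.1427), np.float64(134.1)), (np.float64(0.1106), np.float64(95.1)), (np.float64(0.0909), np.float64(4.5)), (np.float64(0.11), np.float64(94.5)), (np.float64(0.1424), np.float64(55.5)), (np.float64(0.0909), np.float64(4.5))]
studs scene [ 0.5723 -0.2298] [(np.float64(0.0897), np.float64(4.2)), (np.float64(0.1422), np.float64(133.6)), (np.float64(0.111), np.float64(94.7)), (np.float64(0.0897), np.float64(4.2)), (np.float64(0.1098), np.float64(94.5)), (np.float64(0.142), np.float64(55.6)), (np.float64(0.1422), np.float64(133.6)), (np.float64(0.1098), np.float64(94.5)), (np.float64(0.0893), np.float64(5.0)), (np.float64(0.111), np.float64(94.7)), (np.float64(0.142), np.float64(55.6)), (np.float64(0.0893), np.float64(5.0))]
tri [ 0.56979935 -0.23552974  0.10719552]
holes top [0.4564 0.2492] [(np.float64(0.09), np.f
[... 747 characters left out ...]
), np.float64(147.2)), (np.float64(0.1107), np.float64(108.2)), (np.float64(0.0905), np.float64(17.7)), (np.float64(0.1096), np.float64(107.7)), (np.float64(0.1424), np.float64(68.7)), (np.float64(0.0905), np.float64(17.7))]
tri [0.45658516 0.25049646 0.0215845 ]
btn [[ 0.55821666 -0.09910057  0.1       ]]
btn [[ 0.55954824 -0.09757624  0.1       ]]
[ 0.55862722 -0.09904974  0.09776593]
blk [[0.48579726 0.25745246 0.06      ]
 [0.42078742 0.23072046 0.06      ]]
blk [[0.50354124 0.2694575  0.06      ]
 [0.42691036 0.24393941 0.06      ]]
[[ 0.65863348 -0.06554806  0.085     ]
 [ 0.67717888 -0.31943163  0.085     ]
 [ 0.47578184 -0.33468952  0.085     ]
 [ 0.44666745 -0.08010793  0.085     ]]
```

Call:
arm_command([
  [[1.93, -2.545, -0.5, 0, 0, 3.33], [1.93, -2.545, -0.5, 0, 0, 3.33], [1.93, -2.545, -0.5, 0, 0, 3.33], [1.93, -2.545, -0.5, 0, 0, 3.33], [1.93, -2.545, -0.5, 0, 0, 3.33], [1.93, -2.545, -0.5, 0, 0, 3.33], [1.93, -2.545, -0.5, 0, 0, 3.33], [1.93, -2.545, -0.5, 0, 0, 3.33], [1.93, -2.545, -0.5, 0, 0, 3.33], [1.93, -2.545, -0.5, 0, 0, 3.33], [1.93, -2.545, -0.5, 0, 0, 3.33], [1.93, -2.545, -0.5, 0, 0, 3.33]],
], gripper=0)

```text
t: 1.1
tool_pos: [0.4572, 0.2492, 0.158]
orientation: [0.493, -3.102, 0.0]
force: [0.0, 1.2, 0.3]
opening: 0.0463
gripper_force: 0.0
```

Call:
arm_command([
  [[0, 0, -2, 0, 0, 0], [0, 0, -2, 0, 0, 0], [0, 0, -2, 0, 0, 0], [0, 0, -2, 0, 0, 0], [0, 0, -2, 0, 0, 0], [0, 0, -0.8, 0, 0, 0], [0, 0, 0, 0, 0, 0], [0, 0, 0, 0, 0, 0]],
])

```text
t: 1.77
tool_pos: [0.4565, 0.2507, 0.0506]
orientation: [0.489, -3.102, 0.0]
force: [0.7, -0.2, 0.5]
opening: 0.0461
gripper_force: 0.0
```

Call:
arm_command([
  [[0, 0, -1, 0, 0, 0], [0, 0, -0.95, 0, 0, 0], [0, 0, 0, 0, 0, 0]],
])

```text
t: 2.02
tool_pos: [0.456, 0.2504, 0.0296]
orientation: [0.489, -3.102, 0.001]
force: [-0.7, -0.8, -1.3]
opening: 0.0468
gripper_force: 0.0
```

Call:
arm_command([
  [[0, 0, 0, 0, 0, 0], [0, 0, 0, 0, 0, 0], [0, 0, 0, 0, 0, 0], [0, 0, 0, 0, 0, 0], [0, 0, 0, 0, 0, 0], [0, 0, 0, 0, 0, 0]],
], gripper=-1, squeeze=25)

```text
t: 2.52
tool_pos: [0.4572, 0.2506, 0.0315]
orientation: [-0.489, 3.103, -0.001]
force: [0.6, -2.0, 0.9]
opening: 0.0139
gripper_force: 25.0
```

Call:
arm_command([
  [[0, 0, 0.5, 0, 0, 0], [0, 0, 1.5, 0, 0, 0], [0, 0, 3, 0, 0, 0], [0, 0, 3, 0, 0, 0], [0, 0, 3, 0, 0, 0], [0, 0, 3, 0, 0, 0], [0, 0, 2, 0, 0, 0], [0, 0, 0, 0, 0, 0]],
])

```text
t: 3.18
tool_pos: [0.459, 0.2519, 0.1964]
orientation: [-0.488, 3.096, 0.003]
force: [1.6, 0.6, -3.9]
opening: 0.0141
gripper_force: 25.0
```

Call:
arm_command([
  [[0.74, -3.24, 0, 0, 0, -1.1], [0.74, -3.24, 0, 0, 0, -1.1], [0.74, -3.24, 0, 0, 0, -1.1], [0.74, -3.24, 0, 0, 0, -1.1], [0.74, -3.24, 0, 0, 0, -1.1], [0.74, -3.24, 0, 0, 0, -1.1], [0.74, -3.24, 0, 0, 0, -1.1], [0.74, -3.24, 0, 0, 0, -1.1], [0.74, -3.24, 0, 0, 0, -1.1], [0.74, -3.24, 0, 0, 0, -1.1], [0.74, -3.24, 0, 0, 0, -1.1], [0.74, -3.24, 0, 0, 0, -1.1]],
])

```text
t: 4.18
tool_pos: [0.5444, -0.1392, 0.1883]
orientation: [0.127, -3.136, -0.003]
force: [1.0, 0.2, -5.1]
opening: 0.014
gripper_force: 25.0
```

Call:
arm_command([
  [[0.74, -3.0, 0, 0, 0, 0], [0.74, -3.0, 0, 0, 0, 0], [0.74, -3.0, -1.0, 0, 0, 0], [0.1, -0.7, -1, 0, 0, 0], [0, 0, 0, 0, 0, 0], [0, 0, 0, 0, 0, 0]],
])

```text
t: 4.68
tool_pos: [0.5669, -0.2342, 0.1676]
orientation: [0.127, -3.134, -0.005]
force: [0.4, -0.0, -5.2]
opening: 0.014
gripper_force: 25.0
```

Run:
```python
from h import *
o=[]
for n,r in(('top',(330,170,430,260)),('scene',(190,160,290,250))):
    im=eyes.read_camera(n);cv2.imwrite(f'pics/{n}1.png',im);o.append(cv2.resize(im[r[1]:r[3],r[0]:r[2]],(400,360),interpolation=cv2.INTER_CUBIC))
cv2.imwrite('pics/crop1.png',np.hstack(o))
for i in range(4):
    eyes.read_camera('top');s=monitor.read_state();print(s['t'],s['tool_pos'],s['orientation'],s['force'],s['wrist_torque'])
```

```text
4.8333 [ 0.5686717  -0.23377911  0.17084395] [ 1.30960155e-01 -3.13839123e+00 -1.02197874e-03] [-0.62357492 -0.36427391 -5.43995076] [ 0.01426229 -0.00178304  0.00026546]
4.8833 [ 0.56896893 -0.2338785   0.17138558] [-1.31241607e-01  3.13851519e+00  2.20429254e-04] [ 0.34679068  0.26946406 -6.11698132] [ 0.06569916 -0.01188367  0.00119545]
4.9333 [ 0.569109   -0.23401928  0.17167916] [-1.31366998e-01  3.13814533e+00 -3.43084628e-04] [ 0.14643834 -0.72858996 -5.3624764 ] [ 0.04561978 -0.05535822  0.01018995]
4.9833 [ 0.56918809 -0.234174    0.17181949] [-1.31141230e-01  3.13790449e+00 -6.20348467e-04] [ 0.23148711 -0.0071601  -6.2063131 ] [0.0286478  0.07616651 0.01131731]
```

View pics/crop1.png

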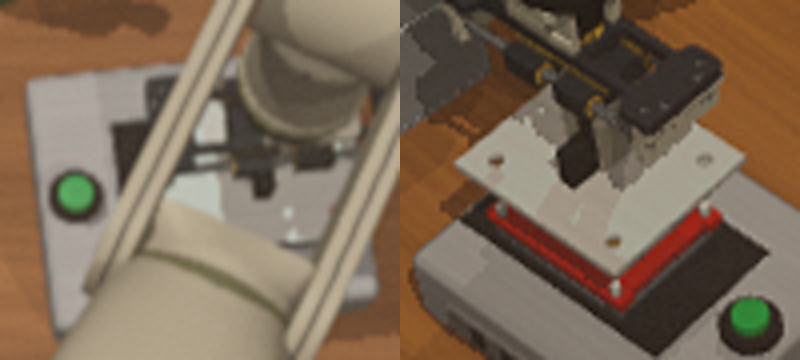

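Run:
```python
from h import *
px=np.array([(97,161),(304,159),(213,242)])/4+[190,160]
for z in (.166,.167,.168):
    P=ray('scene',px,z)[:,:2]; # far-left, right, near ; centre = mid of first two (diagonal?)
    L=[np.linalg.norm(P[i]-P[j]) for i,j in((0,1),(0,2),(1,2))]
    print(z,'c',(P[0]+P[1])/2,np.round(L,4),np.degrees(np.arctan2(*(P[1]-P[2])[::-1])),np.degrees(np.arctan2(*(P[2]-P[0])[::-1])))
st=np.array([(100,208),(305,209),(215,287)])/4+[190,160]
P=ray('scene',st,.115)[:,:2];print((P[0]+P[1])/2,[np.linalg.norm(P[i]-P[j]) for i,j in((0,1),(0,2),(1,2))])
# red frame outer contour corners at frame top from pics0 both views
```

```text
0.166 c [ 0.56900959 -0.22826052] [0.1403 0.1091 0.091 ] -174.2099464328218 94.39196868042607
0.167 c [ 0.56948955 -0.22755209] [0.1402 0.109  0.0909] -174.2099464328218 94.39196868042609
0.168 c [ 0.56996952 -0.22684366] [0.1401 0.1089 0.0908] -174.20994643282182 94.39196868042605
[ 0.57278918 -0.23029759] [np.float64(0.14284492474202648), np.float64(0.10951959147344065), np.float64(0.08897546254568262)]
```

Seen from the scene camera, the held plate sits about 2–3 mm short of the studs in x and 2–3 mm past them in y. I'll lower it offset to +y, then slide it towards -y.

Call:
arm_command([
  [[0.1, 0.2, -1.2, 0, 0, 0], [0.1, 0.2, -1.2, 0, 0, 0], [0, 0, -1.0, 0, 0, 0], [0, 0, -0.6, 0, 0, 0], [0, 0, -0.2, 0, 0, 0], [0, 0, -0.1, 0, 0, 0], [0, 0, 0, 0, 0, 0], [0, 0, 0, 0, 0, 0], [0, 0, 0, 0, 0, 0]],
])

```text
t: 5.73
tool_pos: [0.5712, -0.2314, 0.1288]
orientation: [-0.129, 3.138, -0.001]
force: [-0.9, -0.4, -6.0]
opening: 0.0138
gripper_force: 25.0
```

Call:
arm_command([
  [[0, 0, -0.1, 0, 0, 0], [0, 0, -0.1, 0, 0, 0], [0, 0, -0.1, 0, 0, 0], [0, 0, 0, 0, 0, 0], [0, 0, 0, 0, 0, 0]],
])

```text
t: 6.15
tool_pos: [0.571, -0.2312, 0.1255]
orientation: [-0.129, 3.138, -0.001]
force: [0.9, -0.3, -3.4]
opening: 0.0139
gripper_force: 25.0
```

Call:
arm_command([
  [[0, 0, -0.1, 0, 0, 0], [0, 0, 0, 0, 0, 0], [0, 0, 0, 0, 0, 0]],
])

```text
t: 6.4
tool_pos: [0.5711, -0.2312, 0.1245]
orientation: [-0.129, 3.138, -0.001]
force: [0.9, -0.7, -1.1]
opening: 0.0136
gripper_force: 25.0
```

Call:
arm_command([
  [[0.01, -0.1, 0, 0, 0, 0], [0.01, -0.1, 0, 0, 0, 0], [0, 0, 0, 0, 0, 0], [0, 0, 0, 0, 0, 0]],
])

```text
t: 6.73
tool_pos: [0.5711, -0.2329, 0.1242]
orientation: [-0.129, 3.139, 0.0]
force: [0.1, 2.3, -1.1]
opening: 0.0141
gripper_force: 25.0
```

Call:
arm_command([
  [[0.01, -0.1, 0, 0, 0, 0], [0, 0, 0, 0, 0, 0], [0, 0, 0, 0, 0, 0]],
])

```text
t: 6.98
tool_pos: [0.5707, -0.2343, 0.1235]
orientation: [0.129, -3.138, 0.0]
force: [0.5, -0.9, -6.0]
opening: 0.0143
gripper_force: 25.0
```

Call:
arm_command([
  [[0.01, -0.1, 0, 0, 0, 0], [0, 0, 0, 0, 0, 0], [0, 0, 0, 0, 0, 0]],
])

```text
t: 7.23
tool_pos: [0.5709, -0.2352, 0.1237]
orientation: [0.129, -3.138, -0.0]
force: [-0.2, -0.7, -5.5]
opening: 0.014
gripper_force: 25.0
```

Call:
arm_command([
  [[0.01, -0.1, 0, 0, 0, 0], [0, 0, 0, 0, 0, 0], [0, 0, 0, 0, 0, 0]],
])

```text
t: 7.48
tool_pos: [0.5713, -0.2362, 0.1241]
orientation: [0.129, -3.139, 0.0]
force: [0.1, 0.2, -5.4]
opening: 0.014
gripper_force: 25.0
```

Call:
arm_command([
  [[0.01, -0.1, 0, 0, 0, 0], [0, 0, 0, 0, 0, 0], [0, 0, 0, 0, 0, 0]],
])

```text
t: 7.73
tool_pos: [0.5714, -0.2368, 0.124]
orientation: [0.129, -3.139, -0.001]
force: [-0.7, 1.4, -5.0]
opening: 0.014
gripper_force: 25.0
```

Call:
arm_command([
  [[-0.01, 0.1, 0, 0, 0, 0], [0, 0, -0.1, 0, 0, 0], [0, 0, -0.1, 0, 0, 0], [0, 0, 0, 0, 0, 0], [0, 0, 0, 0, 0, 0]],
])

```text
t: 8.15
tool_pos: [0.5712, -0.2361, 0.122]
orientation: [0.129, -3.139, -0.0]
force: [-1.2, 0.1, -5.5]
opening: 0.014
gripper_force: 25.0
```

Call:
arm_command([
  [[0, 0, -0.1, 0, 0, 0], [0, 0, -0.1, 0, 0, 0], [0, 0, -0.1, 0, 0, 0], [0, 0, 0, 0, 0, 0], [0, 0, 0, 0, 0, 0]],
])

```text
t: 8.57
tool_pos: [0.5712, -0.236, 0.1189]
orientation: [0.129, -3.139, -0.0]
force: [0.4, -0.6, -6.5]
opening: 0.0141
gripper_force: 25.0
```

Call:
arm_command([
  [[0, 0, -0.1, 0, 0, 0], [0, 0, -0.1, 0, 0, 0], [0, 0, 0, 0, 0, 0], [0, 0, 0, 0, 0, 0]],
])

```text
t: 8.9
tool_pos: [0.5714, -0.2362, 0.1174]
orientation: [-0.129, 3.139, -0.0]
force: [-0.2, 0.8, -3.0]
opening: 0.0141
gripper_force: 25.0
```

Call:
arm_command([
  [[0, 0, -0.1, 0, 0, 0], [0, 0, 0, 0, 0, 0], [0, 0, 0, 0, 0, 0]],
])

```text
t: 9.15
tool_pos: [0.5715, -0.2361, 0.1165]
orientation: [-0.129, 3.138, -0.0]
force: [-1.0, 0.5, -1.2]
opening: 0.014
gripper_force: 25.0
```

Call:
arm_command([
  [[0, 0, 0, 0, 0, 0], [0, 0, 0, 0, 0, 0], [0, 0, 0, 0, 0, 0], [0, 0, 0, 0, 0, 0], [0, 0, 0, 0, 0, 0], [0, 0, 0, 0, 0, 0]],
], gripper=-0.3)

```text
t: 9.65
tool_pos: [0.5714, -0.2361, 0.1162]
orientation: [-0.129, 3.139, -0.0]
force: [-0.3, -0.2, 0.3]
opening: 0.0328
gripper_force: 0.0
```

Call:
arm_command([
  [[0, 0, 0.5, 0, 0, 0], [0, 0, 1, 0, 0, 0], [0, 0, 2.5, 0, 0, 0], [0, 0, 3, 0, 0, 0], [0, 0, 2, 0, 0, 0], [-0.5, 2, 0, 0, 0, 0], [-0.5, 4, 0, 0, 0, 0], [-0.2, 4, 0, 0, 0, 0], [0, 3.7, 0, 0, 0, 0], [0, 0, 0, 0, 0, 0], [0, 0, 0, 0, 0, 0]],
])

```text
t: 10.57
tool_pos: [0.5597, -0.0974, 0.2075]
orientation: [-0.134, 3.137, -0.001]
force: [0.1, 0.4, 0.1]
opening: 0.0325
gripper_force: 0.0
```

Run:
```python
from h import *
o=[]
for n,r in(('top',(330,170,430,260)),('scene',(190,160,290,250))):
    im=eyes.read_camera(n);o.append(cv2.resize(im[r[1]:r[3],r[0]:r[2]],(400,360),interpolation=cv2.INTER_CUBIC))
cv2.imwrite('pics/crop2.png',np.hstack(o))
s=monitor.read_state();print(s['t'],s['tool_pos'],s['opening'],s['force'])
```

```text
10.6667 [ 0.55963049 -0.09958839  0.20700977] 0.03216606779756305 [-0.0612915  -0.79143432 -0.43445976]
```

View pics/crop2.png

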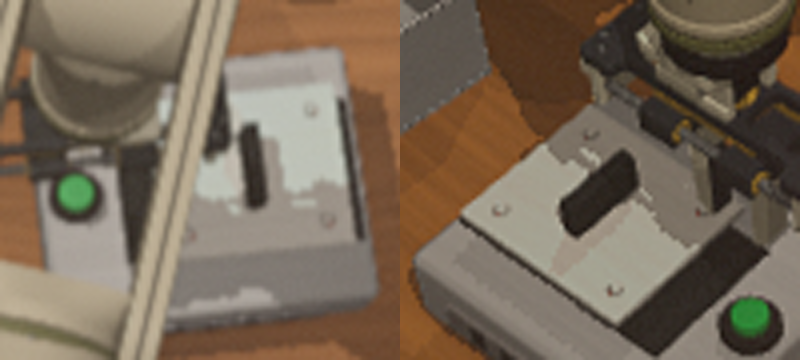

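The plate lies flat, with all visible studs inside the holes. Next is the button.

Call:
arm_command([
  [[0, 0, -2, 0, 0, 0], [0, 0, -2, 0, 0, 0], [0, 0, -2, 0, 0, 0], [0, 0, -2, 0, 0, 0], [0, 0, -1.5, 0, 0, 0], [0, 0, 0, 0, 0, 0], [0, 0, 0, 0, 0, 0]],
], gripper=-1, squeeze=5)

```text
t: 11.25
tool_pos: [0.5587, -0.1003, 0.1106]
orientation: [0.126, -3.137, -0.001]
force: [-0.1, -0.4, -0.8]
opening: 0.0006
gripper_force: 0.0
```

Call:
arm_command([
  [[0, 0, -0.3, 0, 0, 0], [0, 0, -0.3, 0, 0, 0], [0, 0, -0.2, 0, 0, 0], [0, 0, 0, 0, 0, 0], [0, 0, 0, 0, 0, 0]],
])

```text
t: 11.67
tool_pos: [0.56, -0.0994, 0.1041]
orientation: [-0.129, 3.137, -0.001]
force: [1.2, -1.1, 3.0]
opening: 0.0004
gripper_force: 1.3
```

Call:
arm_command([
  [[0, 0, -0.2, 0, 0, 0], [0, 0, -0.1, 0, 0, 0], [0, 0, 0, 0, 0, 0], [0, 0, 0, 0, 0, 0]],
])

```text
t: 12.0
tool_pos: [0.56, -0.0994, 0.1013]
orientation: [-0.129, 3.137, -0.001]
force: [-0.9, -1.6, 7.6]
opening: 0.0004
gripper_force: 3.7
```

Call:
arm_command([
  [[0, 0, -0.2, 0, 0, 0], [0, 0, 0, 0, 0, 0], [0, 0, 0, 0, 0, 0]],
])

```text
t: 12.25
tool_pos: [0.5602, -0.0994, 0.101]
orientation: [-0.129, 3.137, -0.002]
force: [-7.4, -0.2, 19.7]
opening: 0.0005
gripper_force: 10.2
```

The button has bottomed out: 20 N with no further travel. I'll retreat and check.

Call:
arm_command([
  [[0, 0, 0.5, 0, 0, 0], [0, 0, 1.5, 0, 0, 0], [0, 0, 3, 0, 0, 0], [0, 0, 3, 0, 0, 0], [0, 0, 3, 0, 0, 0], [-1, 2.5, 0, 0, 0, 0], [-2, 3, 0, 0, 0, 0], [-2, 3, 0, 0, 0, 0], [-2, 3, 0, 0, 0, 0], [-1, 2, 0, 0, 0, 0], [0, 0, 0, 0, 0, 0], [0, 0, 0, 0, 0, 0]],
])

```text
t: 13.25
tool_pos: [0.4787, 0.037, 0.2079]
orientation: [0.133, -3.139, -0.0]
force: [0.0, -0.5, 0.1]
opening: 0.0003
gripper_force: 0.0
```

Run:
```python
from h import *
o=[]
for n,r in(('top',(330,170,430,260)),('scene',(190,160,290,250))):
    im=eyes.read_camera(n);o.append(cv2.resize(im[r[1]:r[3],r[0]:r[2]],(400,360),interpolation=cv2.INTER_CUBIC))
cv2.imwrite('pics/crop3.png',np.hstack(o))
s=monitor.read_state();print(s['t'],s['tool_pos'],s['force'])
```

```text
13.35 [0.47944479 0.03559412 0.20796585] [0.63305847 0.31525714 0.34299319]
```

View pics/crop3.png

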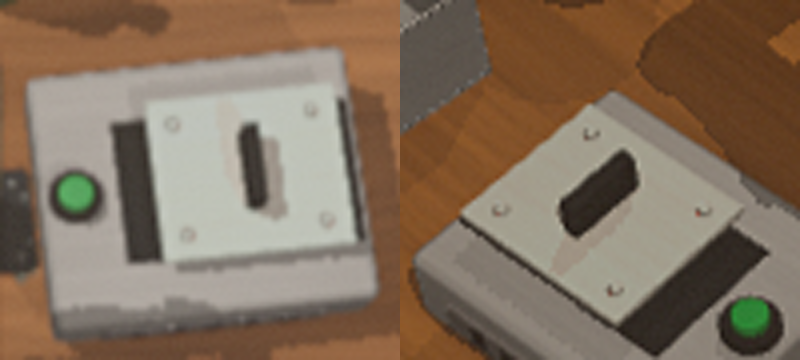

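The plate is flat over all four studs, at (172,124), (310,110), (327,219) and (187,234) in the crop. The button is up again.

```bash
python3 -c "
from plant import ticket
print(ticket.close_job())"
```

```text
the job is handed in; nothing more can be done
None
```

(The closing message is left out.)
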